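# Lay two boiled eggs in their egg cups

## Task

Lay breakfast for two: first stand the blue egg cup in the middle of the round cork coaster and the yellow egg cup in the middle of the square slate coaster. Only when both cups stand there take the eggs from the ceramic hen, and set the brown egg upright, blunt end down, in the blue cup and the white egg likewise in the yellow cup. Never let an egg down onto the sill, leave the egg timer and the bottle stopper where they are, and let go of everything at the end.

Things in the scene. Friction and masses are not known exactly. Their poses are not given: they have to be found in the camera images.
- blue_cup: blue glazed egg cup, 50 mm tall, foot 42 mm across, narrow stem, bowl a near-straight cylinder from 28 to 50 mm height, 46 mm outside; mouth 37 mm wide inside. About 110 g. Starts upright and empty on the sill. Origin: middle of the foot's underside, z up.
- yellow_cup: yellow glazed egg cup, 50 mm tall, foot 42 mm across, narrow stem, bowl a near-straight cylinder from 28 to 50 mm height, 46 mm outside; mouth 37 mm wide inside. About 110 g. Starts upright and empty on the sill. Origin: middle of the foot's underside, z up.
- brown_egg: brown egg: rigid egg, 44 mm wide, 56 tall, about 60 g, blunt end down in a well of the hen. Origin: on its axis at the widest height, 25 mm above the blunt end; z to the pointed end. It stands 11 mm deep in the well, origin 14 mm above the rim (48 above the sill), and rests just so in a cup too. Keep fingertips no lower than 10 mm below the origin: the rims there are wider than the egg.
- white_egg: white egg: rigid egg, 44 mm wide, 56 tall, about 60 g, blunt end down in a well of the hen. Origin: on its axis at the widest height, 25 mm above the blunt end; z to the pointed end. It stands 11 mm deep in the well, origin 14 mm above the rim (48 above the sill), and rests just so in a cup too. Keep fingertips no lower than 10 mm below the origin: the rims there are wider than the egg.
- cork_coaster: round cork coaster, 90 mm across, 6 mm thick, fixed on the sill. Origin in the middle of its underside, z up.
- slate_coaster: square dark slate coaster, 90 x 90 mm, 6 mm thick, fixed on the sill. Origin in the middle of its underside, z up, x and y along its sides.
- hen: white ceramic hen-shaped egg holder, fixed. Origin: middle of underside, z up; long axis y: head with red comb at +y (70 to 115 mm out, 92 mm high), tail at -y (to 125 mm, under 70 high); body 76 mm wide, 20 high. Egg wells at y = +34 and -34 mm, 47 mm outside, rims 34 mm above the sill. Fingers closing along its x have room beside each egg; along y they have not.
- egg_timer: loose chrome dome egg timer, 66 mm across, 58 mm tall, standing at one side of the work. Origin in the middle of its underside. Leave it alone.
- stopper: loose green glass bottle stopper standing on its glass head with the cork up, 42 mm across, 42 mm tall, beyond the hen. Origin in the middle of its underside. Leave it alone.
- spice_rack: stainless spring clip rack with two glass spice jars, 190 mm long along its x axis, 58 mm deep along y, 100 mm tall, fixed at the other side of the work. Origin in the middle of its underside. Only an obstacle.
Not all that is in view belongs to the job. Of the things that look like the yellow_cup, take the one that is farthest to the robot's left at the start.

How it is judged (in metres and radians):
On the way:
1. both cups stand on their coasters while both eggs are still in the hen (horizontal distance between blue_cup and cork_coaster below 0.015 m and z of blue_cup in the frame of cork_coaster between 0.003 and 0.009 m and angle between each of blue_cup, yellow_cup's own z axis and vertical below 0.12 rad and horizontal distance between yellow_cup and slate_coaster below 0.015 m and z of yellow_cup in the frame of slate_coaster between 0.003 and 0.009 m and horizontal distance between each of brown_egg, white_egg and hen below 0.045 m and height (world z) of each of brown_egg, white_egg below 0.056 m), for 0.2 s.
At the end, for the whole second after the job is handed in: Blue cup on cork, yellow cup on slate, within 15 mm of the middle and 0.12 rad of upright; brown egg in the blue cup, white egg in the yellow, its middle within 8 mm of the cup axis and 8 to 20 mm above the rim, within 0.5 rad of upright; all at rest (horizontal distance between blue_cup and cork_coaster below 0.015 m and z of blue_cup in the frame of cork_coaster between 0.003 and 0.009 m and angle between each of blue_cup, yellow_cup's own z axis and vertical below 0.12 rad and horizontal distance between yellow_cup and slate_coaster below 0.015 m and z of yellow_cup in the frame of slate_coaster between 0.003 and 0.009 m and horizontal distance between brown_egg and blue_cup below 0.008 m and z of brown_egg in the frame of blue_cup between 0.058 and 0.07 m and angle between each of brown_egg, white_egg's own z axis and vertical below 0.5 rad and horizontal distance between white_egg and yellow_cup below 0.008 m and z of white_egg in the frame of yellow_cup between 0.058 and 0.07 m and linear speed of each of blue_cup, yellow_cup, brown_egg, white_egg below 0.02 m/s and angular speed of each of blue_cup, yellow_cup, brown_egg, white_egg below 0.3 rad/s); the robot touches nothing.
It fails at once if an egg is let down onto the sill (its middle under 30 mm high) (height (world z) of any of brown_egg, white_egg below 0.03 m).
It fails at once if the egg timer or the stopper is moved by more than 20 mm (distance of any of egg_timer, stopper from where it was at the start of the episode above 0.02 m).
It also fails if it takes over 128 s, if anything falls off the work surface, if the arm or the gripper's body presses on something with over 40 N, if the wrist force passes 120 N, or if a joint passes its speed limit or range.

## Robot

A 6-joint arm with a two-finger parallel gripper is mounted at the origin on the work surface. World frame = base frame: x ahead of the robot, y to its left, z up, the work surface at z = 0. Lengths are in mm, angles in rad, forces in N, time in s.
With the tool pointing down it reaches from about 300 to 775 mm from the base axis. Payload 14.6 kg.
Tool frame: the origin (TCP) lies at the very end of the fingers, on their centre line; the grasp point (between the pads) lies 19 mm behind it; z points along the fingers, y is the line along which they close (so a half turn about z gives the same grasp; the last joint's range is limited). The gripper opens to 94 mm and grips with 3 to 60 N. Pads are 16 mm wide; open, the fingers measure 119 mm over their backs; the gripper's body (75 mm by 177 mm) begins 78 mm behind the grasp point.
Start: joints at [-1.186, 0.3, 1.521, -0, 1.321, -0.067], TCP at [240.114, -494.808, 205.446] pointing down, gripper open.
Joint ranges: [-3.03, 3.03], [-0.79, 2.21], [0.23, 2.52], [-1.04, 4.18], [0, 3.07], [-2.55, 2.55]. Speed limits (rad/s): [2.22, 2.22, 2.57, 3.14, 3.14, 3.14].

## Interface

Orientations are given as [roll, pitch, yaw] about the fixed x, y, z axes, in that order (R = Rz(yaw) Ry(pitch) Rx(roll)).
In Python, from cell import manip gives the robot as it stands.
- The arm moves only by the tool servo_tool, never from a script. Its argument "motion" is a list that holds one entry, the list of rows, each a list of 7 numbers: the shift along the world's x, y, z as a fraction of full scale, then the turn, a rotation vector about the world's x, y, z as a fraction of full scale, then the closure, from 0 (fully open) to 1 (shut). In form: [[[x, y, z, rx, ry, rz, gripper], ...]]. A call has 1 to 10 rows; each row is the pose to reach, as a shift and turn from the pose commanded when the call began, turning the shorter way round; what a row does not reach only later rows make up. Full scale, the value 1, is 0.5 m for a shift and pi rad for a turn. A row lasts 1/10 s, in which the tool goes at most 50 mm and 8.59 degrees, less where a joint would pass 70% of its speed; a pose out of reach is approached as far as the arm can. A call with a number of a shift or a turn outside -1 to 1 is refused whole. A call with a gripper value outside its range is refused whole. The fingers move at their own pace and stop on an object; "newtons" is the grip in N (left out, the last holds). Time passes only in rows, so rows that repeat a pose let the fingers close. It gives the time, the measured TCP pose, the force, the opening and the grip force at its end, in the units of the state.
- manip.read_state(): the state, without advancing time (a new reading comes with each control period).
- manip.camera(name): name is "side" or "top"; returns a dict with "frame" (420x560x3 uint8, red, green, blue), "range_z" (420x560 float32, mm along the optical axis (not along the pixel's ray), 0 where there is no reading), "vfov" (degrees; the focal length in pixels is half the picture's height over the tangent of half this angle, whatever the lens; pixels are square), "cx", "cy" (the principal point, pixels), "k1" (the pictures are not rectified: a ray, as slopes to the right and down, at radius r is drawn at 1 + k1 r^2 times it, then the intrinsics apply), "cam_to_world" (4x4, takes a point from camera to world coordinates). Camera axes: x right, y down, z forward; pixel columns grow to the right and rows downward; lengths in mm; the calibration is good to about 2 mm. A picture is of the moment at which its call begins.
- manip.sign_off(): hands the job in; it is judged then, once.
The state is a dict: "clock": time; "joints": joint angles; "qd": joint speeds; "effort": joint torques, N m; "eef_pos": TCP position; "eef_rot": TCP orientation; "wrist_force": force on the tool from outside, world axes, zero at the start; "moment": the same for the moment, N m; "finger_gap": finger opening in mm; "finger_force": force on a finger pad.
Only numpy, scipy, OpenCV 4.12 (cv2) and the standard library are available. Lean on these libraries where they do the work, as an engineer would, in place of code of your own. Each camera call takes 0.05 s, during which the arm holds its last target. There are 200 camera calls.

## Working session

There is one attempt and no reset: what is moved stays moved. The work goes in short steps, Python scripts to look and compute and a tool call to move; the robot and the scene stay as the last step left them, time stands still between calls to the robot, and variables do not carry over. Pictures are saved under pics/ and viewed, at most 14 in all, crops included, and the job is handed in when it is done.

Besides the shell and the picture viewer there is one more tool, called after "Call:" as name(argument=value, ...), one argument or row to a line, values as JSON. servo_tool: Moves the arm, as the interface text tells. Its arguments: {"type":"object","properties":{"motion":{"type":"array"},"newtons":{"type":"number"}},"required":["motion"]}

```bash
mkdir -p pics
cat > h.py <<'E'
import numpy as np, cv2
from cell import manip
def get(n):
    c=manip.camera(n); return c
def pts(c):
    """world points per pixel from range"""
    h,w=c['range_z'].shape; f=h/2/np.tan(np.radians(c['vfov'])/2)
    K=np.array([[f,0,c['cx']],[0,f,c['cy']],[0,0,1.]])
    uv=np.stack(np.meshgrid(np.arange(w),np.arange(h)),-1).reshape(-1,1,2).astype(float)
    s=cv2.undistortPoints(uv,K,np.array([c['k1'],0,0,0,0.])).reshape(h,w,2)
    d=np.concatenate([s,np.ones((h,w,1))],-1)
    T=np.array(c['cam_to_world']); D=d@T[:3,:3].T
    return T[:3,3]+D*c['range_z'][...,None], D, T[:3,3]
def onplane(D,o,u,v,z):
    d=D[int(round(v)),int(round(u))]; return o+d*(z-o[2])/d[2]
def save(c,name): cv2.imwrite('pics/'+name,c['frame'][...,::-1])
E
python3 - <<'E'
from h import *
print({k:np.round(v,3).tolist() if not isinstance(v,(int,float)) else v for k,v in manip.read_state().items()})
for n in('top','side'):
    c=get(n); save(c,n+'0.png'); print(n,c['vfov'],c['k1'],np.round(c['cam_to_world'],3).tolist()); np.savez(n+'0.npz',**{k:c[k] for k in c})
E
```

```text
{'clock': 0.0, 'joints': [-1.186, 0.3, 1.522, -0.0, 1.321, -0.067], 'qd': [-0.001, -0.0, -0.002, 0.0, 0.002, -0.001], 'effort': [-0.001, -53.181, -35.274, 0.071, 0.024, -0.0], 'eef_pos': [240.024, -494.58, 204.889], 'eef_rot': [-3.14, -0.0, 0.452], 'wrist_force': [-0.069, 0.161, -0.341], 'moment': [0.006, -0.013, 0.0], 'finger_force': 0.0, 'finger_gap': 93.99183458588989}
top 45.436852123693775 -0.03146423219240406 [[-0.002, -0.996, 0.085, 407.207], [-1.0, 0.002, 0.01, -1.441], [-0.01, -0.085, -0.996, 1312.682], [0.0, 0.0, 0.0, 1.0]]
side 54.79585993603218 -9.561462747851681e-05 [[0.994, -0.075, 0.085, 422.428], [-0.113, -0.556, 0.823, -956.39], [-0.014, -0.828, -0.561, 711.671], [0.0, 0.0, 0.0, 1.0]]
```

View pics/top0.png

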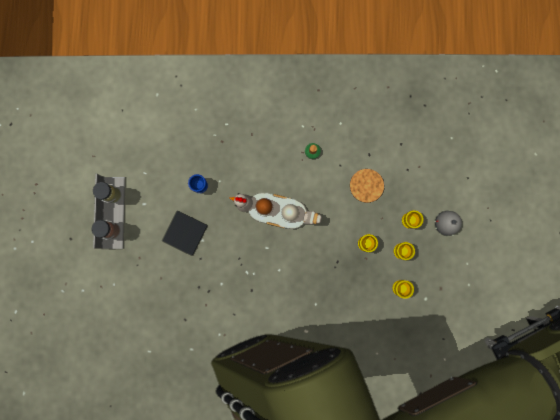

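View pics/side0.png

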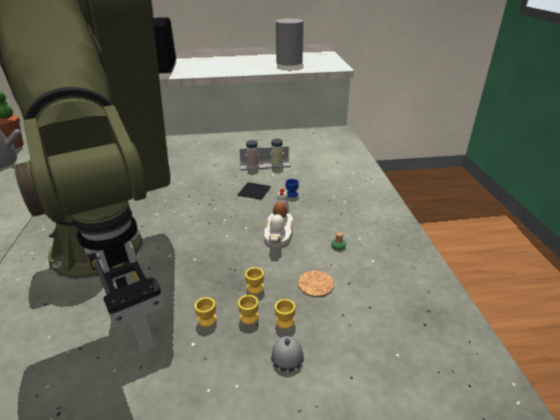

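The yellow-cup candidates in the top view are at (369,243), (405,251), (404,289) and (414,219). Image left is the robot's left (+y), so I choose (369,243). The blue cup is at (198,184), the cork at (367,185), the slate at (185,233), the hen at (277,209), the timer at (448,223) and the stopper at (313,151). In the side view the same cup is at (255,280).

```bash
cat > m.py <<'E'
from h import *
def blobs(c,mask,P,amin=60):
    mask=cv2.morphologyEx(mask.astype(np.uint8),cv2.MORPH_CLOSE,np.ones((3,3)))
    n,l,s,ct=cv2.connectedComponentsWithStats(mask)
    return [(l==i,ct[i],s[i]) for i in range(1,n) if s[i][4]>=amin]
def masks(c):
    hsv=cv2.cvtColor(c['frame'],cv2.COLOR_RGB2HSV); H,S,V=[hsv[...,i].astype(int) for i in range(3)]
    return dict(yellow=(abs(H-26)<6)&(S>150)&(V>70), blue=(abs(H-114)<12)&(S>120)&(V>40))
def rimfit(P,m):
    """centre of cup from range points on the rim (z>45) and outer bowl"""
    p=P[m]; p=p[(p[:,2]>44)&(p[:,2]<60)]
    A=np.c_[2*p[:,:2],np.ones(len(p))]; s=np.linalg.lstsq(A,(p[:,:2]**2).sum(1),rcond=None)[0]
    return s[:2], np.sqrt(s[2]+s[:2]@s[:2]), len(p), np.median(p[:,2]) if len(p) else 0
E
python3 - <<'E'
from m import *
for n in('top','side'):
    c=dict(np.load(n+'0.npz')); c={k:(v if v.ndim else v.item()) for k,v in c.items()}
    P,D,o=pts(c)
    for k,M in masks(c).items():
        for m,ct,s in blobs(c,M,P):
            print(n,k,ct.round(1),s[4],*[np.round(x,1) for x in rimfit(P,m)], 'bbox z',np.percentile(P[m][:,2],[2,98]).round(1))
            if n=='top':
                u,v=s[0]+(s[2]-1)/2,s[1]+(s[3]-1)/2; print('   rim bbox@50',onplane(D,o,u,v,50)[:2].round(1))
    if n=='top':
        f=c['frame']
        hsv=cv2.cvtColor(f,cv2.COLOR_RGB2HSV);H,S,V=[hsv[...,i].astype(int) for i in range(3)]
        print('sill z',np.median(P[260:300,200:300,2]))
        def reg(u0,u1,v0,v1):
            r=np.zeros(H.shape,bool); r[v0:v1,u0:u1]=1; return r
        for nm,m in dict(cork=reg(340,395,160,210)&(H<20)&(S>100),slate=reg(155,215,205,262)&(V<65)&(S<110)).items():
            b=max(blobs(c,m,P),key=lambda b:b[2][4])[0]
            q=np.array([onplane(D,o,u,v,6)[:2] for v,u in np.argwhere(b)],np.float32)
            print(nm,len(q),q.mean(0).round(1),cv2.minAreaRect(q), 'z',np.median(P[b][:,2]))
        # eggs by height
        R=reg(225,330,180,235)
        for nm,m in dict(brown=R&(H<14)&(S>110)&(P[...,2]>36)&(reg(250,280,190,225)),white=reg(278,304,195,228)&(P[...,2]>40)).items():
            p=P[m]; A=np.c_[2*p,np.ones(len(p))]; s=np.linalg.lstsq(A,(p**2).sum(1),rcond=None)[0]
            ij=np.argwhere(m); cc=ij.mean(0); print(nm,len(p),'mean',p.mean(0).round(1),'max z',p[:,2].max(),'sph',s[:3].round(1),'ray@48',onplane(D,o,cc[1],cc[0],48).round(1))
        m=R&(P[...,2]>15)&(P[...,2]<120); q=P[m][:,:2].astype(np.float32); print('hen rect',cv2.minAreaRect(q))
        for nm,m in dict(comb=R&((H<6)|(H>174))&(S>150),timer=reg(430,465,205,240)&(P[...,2]>10),stop=reg(300,325,140,162)&(P[...,2]>10),rack=reg(85,130,170,255)&(P[...,2]>15)).items():
            p=P[m]; print(nm,len(p),p.mean(0).round(1),p.min(0).round(),p.max(0).round())
    a=(285,165,175,115) if n=='top' else None
    if n=='top': t=f[170:310,330:470]; cv2.imwrite('pics/crop0.png',cv2.resize(np.hstack([t,f[150:290,170:330][:, :]]),None,fx=2.6,fy=2.6,interpolation=2)[...,::-1])
E
```

```text
top yellow [412.5 219.2] 323 [ 497.2 -333. ] 20.7 98 48.4 bbox z [-1.3 52.8]
   rim bbox@50 [ 496.9 -328. ]
top yellow [367.7 242.8] 293 [ 437.3 -216.8] 20.6 95 48.6 bbox z [-0.1 52.4]
   rim bbox@50 [ 439.3 -216. ]
top yellow [404.1 250.7] 316 [ 417.2 -310. ] 20.8 100 48.1 bbox z [-0.6 53.1]
   rim bbox@50 [ 419.  -306.1]
top yellow [403.  288.6] 326 [ 321.2 -305.1] 20.5 94 49.0 bbox z [-1.8 51.9]
   rim bbox@50 [ 321.9 -299. ]
top blue [197.6 183.2] 274 [591.3 217.3] 20.4 85 49.0 bbox z [ 2.8 52.8]
   rim bbox@50 [590.  213.6]
sill z -0.6111727546209522
cork 925 [ 589.2 -222.2] ((588.6533203125, -222.01988220214844), (86.70841217041016, 87.5753402709961), 89.18889617919922) z 5.385260293301599
slate 1149 [465.4 254. ] ((465.65478515625, 253.98895263671875), (88.67073059082031, 89.61481475830078), 63.84300994873047) z 5.667681595890144
brown 200 mean [528.2  45.3  76.3] max z 1312.6815663090024 sph [431.2 -28.7 682.9] ray@48 [531.   45.5  48. ]
white 234 mean [511.3 -19.2  94.6] max z 1312.6815663090024 sph [438.4 -22.6 687.5] ray@48 [515.6 -20.3  48. ]
hen rect ((523.7948608398438, 18.197891235351562), (235.67108154296875, 79.75984191894531), 77.29170989990234)
comb 45 [540.3  99.6 115.2] [407.  -1.  81.] [ 549.  116. 1313.]
timer 504 [ 487.6 -420.3   47.7] [ 407. -460.   10.] [ 5.200e+02 -1.000e+00  1.313e+03]
stop 194 [674.9 -77.7  41.6] [ 407. -100.   11.] [ 7.010e+02 -1.000e+00  1.313e+03]
rack 1270 [515.7 443.7  77.8] [407.  -1.  15.] [ 614.  475. 1313.]
side yellow [250.9 295.9] 827 [ 427.9 -268.5] 50.7 184 47.1 bbox z [ 0.8 49.2]
side yellow [205.4 311.1] 455 [ 322.7 -308.5] 20.3 114 46.9 bbox z [ 2.  48.9]
side yellow [284.5 312.9] 446 [ 498.  -336.2] 20.2 101 47.0 bbox z [ 1.9 48.9]
side blue [291.6 187.1] 175 [591.3 213.8] 20.1 35 47.3 bbox z [ 1.9 48.8]
```

View pics/crop0.png

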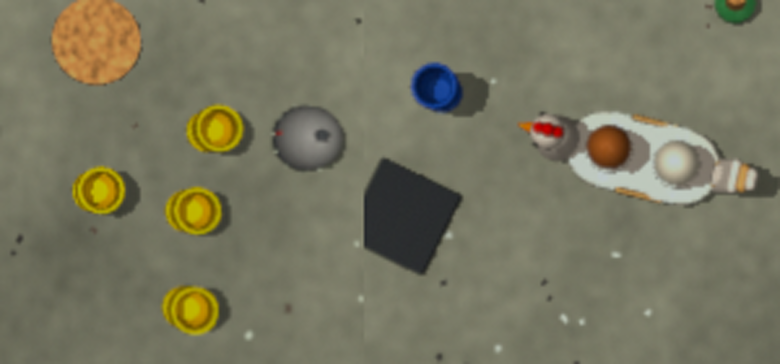

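The crop confirms the chosen yellow cup at crop (100,190): it stands alone, nearest the cork, with the three decoys to its right. The blue cup is at crop (437,87) and the slate at (412,216). Moving above the yellow cup now, turned so the fingers close along the hen's x.

Call:
servo_tool(
  motion=[
    [[0.396,0.552,-0.11,0,0,0.285,0],[0.396,0.552,-0.11,0,0,0.285,0],[0.396,0.552,-0.11,0,0,0.285,0],[0.396,0.552,-0.11,0,0,0.285,0],[0.396,0.552,-0.11,0,0,0.285,0],[0.396,0.552,-0.11,0,0,0.285,0],[0.396,0.552,-0.11,0,0,0.285,0],[0.396,0.552,-0.11,0,0,0.285,0],[0.396,0.552,-0.11,0,0,0.285,0],[0.396,0.552,-0.11,0,0,0.285,0]],
  ],
  newtons=15,
)

```text
clock: 1.1
eef_pos: [437.7, -219.6, 150.5]
eef_rot: [-3.142, 0.0, 1.346]
wrist_force: [-1.2, 0.3, -0.3]
finger_gap: 94.0
finger_force: 0.0
```

Run:
```python
from m import *
for n in('top','side'):
    c=dict(np.load(n+'0.npz')); c={k:(v if v.ndim else v.item()) for k,v in c.items()}
    P,D,o=pts(c); ok=c['range_z']>0
    x,y,z=P[...,0],P[...,1],P[...,2]
    for nm,(a,b) in dict(brown=(530,45),white=(514,-21)).items():
        m=ok&(np.hypot(x-a,y-b)<26)&(z>44)&(z<90); p=P[m]
        # fit sphere-ish: centre with fixed r ~ use lstsq circle via free sphere
        A=np.c_[2*p,np.ones(len(p))]; s=np.linalg.lstsq(A,(p**2).sum(1),rcond=None)[0]
        print(n,nm,len(p),s[:3].round(1),p.mean(0).round(1),z[m].max().round(1))
    m=ok&(z>3.5)&(z<9)
    for nm,(a,b) in dict(cork=(589,-222),slate=(465.5,254)).items():
        k=m&(np.hypot(x-a,y-b)<75); q=P[k][:,:2].astype(np.float32); print(n,nm,len(q),cv2.minAreaRect(q)[:2],q.mean(0))
    m=ok&(z>16)&(z<24)&(np.hypot(x-523,y-13)<62); print(n,'henbody',cv2.minAreaRect(P[m][:,:2].astype(np.float32)))
```

```text
top brown 230 [530.5  46.5  57.8] [528.9  45.7  68.1] 81.2
top white 229 [514.7 -19.5  58.4] [513.5 -19.6  68. ] 84.1
top cork 744 ((585.1997680664062, -222.1708984375), (140.15548706054688, 141.85108947753906)) [ 590.5479 -221.1954]
top slate 918 ((470.1444091796875, 254.63516235351562), (136.53857421875, 146.1580810546875)) [465.42947 255.29134]
top henbody ((522.5966796875, 12.953941345214844), (122.67521667480469, 79.71855926513672), 77.57862854003906)
side brown 158 [532.   44.3  53.6] [530.8  33.4  61.3] 77.1
side white 181 [516.1 -22.9  54.4] [515.  -33.4  61.1] 79.3
side cork 394 ((591.7700805664062, -224.98342895507812), (84.50762939453125, 87.42446899414062)) [ 590.4391  -225.80911]
side slate 174 ((466.8488464355469, 250.59552001953125), (91.16931915283203, 90.5798110961914)) [467.41397 248.7755 ]
side henbody ((523.9954223632812, 11.420146942138672), (114.62470245361328, 79.0465087890625), 77.74560546875)
```

Call:
servo_tool(
  motion=[
    [[0,0,-0.1,0,0,0,0],[0,0,-0.18,0,0,0,0],[0,0,-0.22,0,0,0,0],[0,0,-0.25,0,0,0,0],[0,0,-0.258,0,0,0,0],[0,0,-0.258,0,0,0,0.3],[0,0,-0.258,0,0,0,0.6],[0,0,-0.258,0,0,0,0.6],[0,0,-0.258,0,0,0,0.6],[0,0,-0.258,0,0,0,0.6]],
  ],
  newtons=15,
)

```text
clock: 2.1
eef_pos: [438.3, -218.9, 21.8]
eef_rot: [3.141, 0.0, 1.347]
wrist_force: [0.0, 0.0, 1.0]
finger_gap: 57.1
finger_force: 0.0
```

Call:
servo_tool(
  motion=[
    [[0,0,0,0,0,0,0.7],[0,0,0,0,0,0,0.7],[0,0,0,0,0,0,0.7],[0,0,0,0,0,0,0.7],[0,0,0,0,0,0,0.7]],
  ],
  newtons=15,
)

```text
clock: 2.6
eef_pos: [438.1, -218.8, 21.5]
eef_rot: [-3.141, 0.0, 1.347]
wrist_force: [-2.7, -0.0, 3.7]
finger_gap: 45.1
finger_force: 15.0
```

Call:
servo_tool(
  motion=[
    [[0,0,0.04,0,0,0,0.7],[0,0,0.12,0,0,0,0.7],[0,0,0.2,0,0,0,0.7],[0,0,0.25,0,0,0,0.7],[0,0,0.25,0,0,0,0.7]],
  ],
)

```text
clock: 3.1
eef_pos: [439.4, -219.5, 149.5]
eef_rot: [3.136, 0.002, 1.347]
wrist_force: [0.1, -0.2, -2.4]
finger_gap: 45.3
finger_force: 15.0
```

Call:
servo_tool(
  motion=[
    [[0.005,0.05,0,0,0,0,0.7],[0.015,0.14,0,0,0,0,0.7],[0.022,0.24,0,0,0,0,0.7],[0.03,0.34,0,0,0,0,0.7],[0.035,0.44,0,0,0,0,0.7],[0.04,0.54,0,0,0,0,0.7],[0.045,0.64,0,0,0,0,0.7],[0.05,0.74,0,0,0,0,0.7],[0.055,0.84,0,0,0,0,0.7],[0.056,0.91,0,0,0,0,0.7]],
  ],
)

```text
clock: 4.1
eef_pos: [465.3, 238.9, 144.8]
eef_rot: [-3.14, 0.001, 1.349]
wrist_force: [0.8, -0.8, -1.1]
finger_gap: 44.9
finger_force: 15.0
```

Call:
servo_tool(
  motion=[
    [[0,0.032,0,0,0,0,0.7],[0,0.032,0,0,0,0,0.7],[0,0.032,-0.08,0,0,0,0.7],[0,0.032,-0.16,0,0,0,0.7],[0,0.032,-0.2,0,0,0,0.7],[0,0.032,-0.22,0,0,0,0.7],[0,0.032,-0.22,0,0,0,0.7],[0,0.032,-0.22,0,0,0,0.7]],
  ],
)

```text
clock: 4.9
eef_pos: [466.7, 251.9, 37.4]
eef_rot: [3.141, -0.001, 1.347]
wrist_force: [-0.6, 0.8, -1.2]
finger_gap: 45.1
finger_force: 15.0
```

Call:
servo_tool(
  motion=[
    [[0,0,-0.01,0,0,0,0.7],[0,0,-0.016,0,0,0,0.7],[0,0,-0.02,0,0,0,0.7],[0,0,-0.02,0,0,0,0.7],[0,0,-0.02,0,0,0,0.7]],
  ],
)

```text
clock: 5.4
eef_pos: [465.9, 252.4, 27.1]
eef_rot: [-3.141, -0.0, 1.347]
wrist_force: [-5.8, -0.5, 7.1]
finger_gap: 44.7
finger_force: 15.0
```

Call:
servo_tool(
  motion=[
    [[0,0,0,0,0,0,0.4],[0,0,0,0,0,0,0],[0,0,0,0,0,0,0],[0,0,0,0,0,0,0],[0,0,0,0,0,0,0],[0,0,0.05,0,0,0,0],[0,0,0.15,0,0,0,0],[0,0,0.25,0,0,0,0],[0,0,0.25,0,0,0,0]],
  ],
)

```text
clock: 6.3
eef_pos: [468.5, 253.3, 157.9]
eef_rot: [3.133, -0.006, 1.347]
wrist_force: [-0.4, 0.1, -0.1]
finger_gap: 93.8
finger_force: 0.0
```

Call:
servo_tool(
  motion=[
    [[0.08,-0.02,0,0,0,0,0],[0.16,-0.04,0,0,0,0,0],[0.25,-0.074,0,0,0,0,0],[0.25,-0.074,0,0,0,0,0],[0.25,-0.074,0,0,0,0,0],[0.25,-0.074,0,0,0,0,0]],
  ],
)

```text
clock: 6.9
eef_pos: [590.3, 215.6, 151.2]
eef_rot: [-3.141, 0.0, 1.348]
wrist_force: [-0.1, 0.7, 0.3]
finger_gap: 93.9
finger_force: 0.0
```

Run:
```python
from m import *
c=get('side'); save(c,'side1.png'); P,D,o=pts(c); ok=c['range_z']>0
for k,M in masks(c).items():
    for m,ct,s in blobs(c,M,P): print(k,ct.round(1),*[np.round(x,1) for x in rimfit(P,m&ok)])
```

```text
yellow [253.8 183.4] [467.9 248.8] 20.3 65 50.1
yellow [248.2 308.9] [ 418.  -313.3] 20.3 105 46.9
yellow [205.5 311.2] [ 322.4 -308.6] 20.3 112 47.0
yellow [284.5 312.9] [ 497.7 -336. ] 20.4 105 47.0
blue [291.7 187. ] [592.5 213.8] 20.8 40 46.4
```

View pics/side1.png

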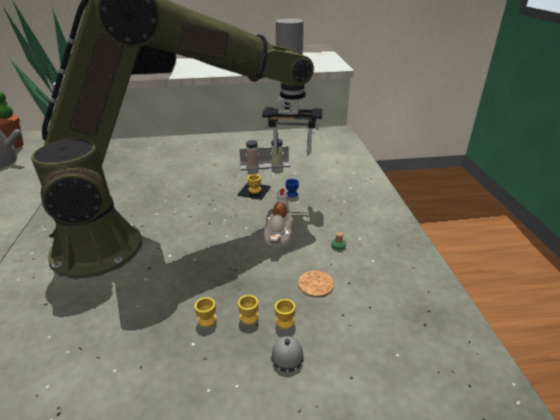

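The side view shows the yellow cup upright on the slate at (254,184), about 2 mm from the middle. The blue cup is at (292,187) below the gripper. Grasping it.

Call:
servo_tool(
  motion=[
    [[0,0,-0.1,0,0,0,0],[0,0,-0.18,0,0,0,0],[0,0,-0.23,0,0,0,0],[0,0,-0.26,0,0,0,0],[0,0,-0.26,0,0,0,0],[0,0,-0.26,0,0,0,0.3],[0,0,-0.26,0,0,0,0.5],[0,0,-0.26,0,0,0,0.5],[0,0,-0.26,0,0,0,0.7],[0,0,-0.26,0,0,0,0.7]],
  ],
)

```text
clock: 7.95
eef_pos: [591.3, 215.2, 21.9]
eef_rot: [3.141, -0.0, 1.347]
wrist_force: [-0.4, 0.2, 0.1]
finger_gap: 57.6
finger_force: 0.0
```

Call:
servo_tool(
  motion=[
    [[0,0,0,0,0,0,0.7],[0,0,0,0,0,0,0.7],[0,0,0,0,0,0,0.7],[0,0,0,0,0,0,0.7]],
  ],
)

```text
clock: 8.35
eef_pos: [591.1, 215.2, 21.5]
eef_rot: [-3.141, 0.0, 1.347]
wrist_force: [-2.1, 0.2, 2.8]
finger_gap: 45.9
finger_force: 15.0
```

Call:
servo_tool(
  motion=[
    [[0,0,0.04,0,0,0,0.7],[0,0,0.12,0,0,0,0.7],[0,0,0.2,0,0,0,0.7],[0,0,0.25,0,0,0,0.7],[0,0,0.25,0,0,0,0.7]],
  ],
)

```text
clock: 8.85
eef_pos: [592.6, 215.6, 150.2]
eef_rot: [3.136, -0.003, 1.347]
wrist_force: [-0.3, -0.1, -0.8]
finger_gap: 46.1
finger_force: 15.0
```

Call:
servo_tool(
  motion=[
    [[0,-0.05,0,0,0,0,0.7],[0,-0.14,0,0,0,0,0.7],[0,-0.24,0,0,0,0,0.7],[0,-0.34,0,0,0,0,0.7],[0,-0.44,0,0,0,0,0.7],[0,-0.54,0,0,0,0,0.7],[0,-0.64,0,0,0,0,0.7],[0,-0.74,0,0,0,0,0.7],[0,-0.83,0,0,0,0,0.7],[-0.002,-0.876,0,0,0,0,0.7]],
  ],
)

```text
clock: 9.85
eef_pos: [589.0, -226.2, 144.3]
eef_rot: [-3.139, 0.0, 1.345]
wrist_force: [0.5, 1.1, -1.8]
finger_gap: 46.1
finger_force: 15.0
```

Call:
servo_tool(
  motion=[
    [[0,0,0,0,0,0,0.7],[0,0,-0.08,0,0,0,0.7],[0,0,-0.16,0,0,0,0.7],[0,0,-0.2,0,0,0,0.7],[0,0,-0.22,0,0,0,0.7],[0,0,-0.22,0,0,0,0.7],[0,0,-0.22,0,0,0,0.7]],
  ],
)

```text
clock: 10.55
eef_pos: [590.6, -222.6, 37.3]
eef_rot: [3.14, 0.0, 1.348]
wrist_force: [1.2, -0.1, -0.5]
finger_gap: 46.0
finger_force: 15.0
```

Call:
servo_tool(
  motion=[
    [[0,0,-0.01,0,0,0,0.7],[0,0,-0.016,0,0,0,0.7],[0,0,-0.02,0,0,0,0.7],[0,0,-0.02,0,0,0,0.7],[0,0,-0.02,0,0,0,0.7]],
  ],
)

```text
clock: 11.05
eef_pos: [590.1, -222.9, 27.3]
eef_rot: [3.141, 0.0, 1.347]
wrist_force: [-5.2, 2.1, 7.3]
finger_gap: 45.8
finger_force: 15.0
```

Call:
servo_tool(
  motion=[
    [[0,0,0,0,0,0,0.4],[0,0,0,0,0,0,0],[0,0,0,0,0,0,0],[0,0,0,0,0,0,0],[0,0,0,0,0,0,0],[0,0,0.05,0,0,0,0],[0,0,0.15,0,0,0,0],[0,0,0.25,0,0,0,0],[0,0,0.25,0,0,0,0]],
  ],
)

```text
clock: 11.95
eef_pos: [592.6, -223.8, 159.0]
eef_rot: [3.131, 0.002, 1.347]
wrist_force: [1.2, 0.4, -0.2]
finger_gap: 94.4
finger_force: 0.0
```

Run:
```python
from m import *
for n in('side','top'):
    c=get(n); save(c,n+'2.png'); P,D,o=pts(c); ok=c['range_z']>0
    for k,M in masks(c).items():
        for m,ct,s in blobs(c,M,P): print(n,k,ct.round(1),*[np.round(x,1) for x in rimfit(P,m&ok)])
```

```text
side yellow [254.  183.5] [468.3 248.9] 20.2 67 49.3
side yellow [248.2 308.9] [ 418.2 -313.6] 20.3 97 46.9
side yellow [205.2 311.3] [ 322.3 -308.2] 20.4 98 47.1
side yellow [284.6 313.4] [ 497.9 -336.3] 20.3 90 47.0
side blue [316.3 273.1] [ 591.2 -223.9] 20.4 143 51.6
top yellow [182.4 231.4] [466.8 253. ] 20.5 110 54.7
top yellow [409.8 291. ] [ 320.4 -307. ] 18.8 33 49.8
```

View pics/side2.png

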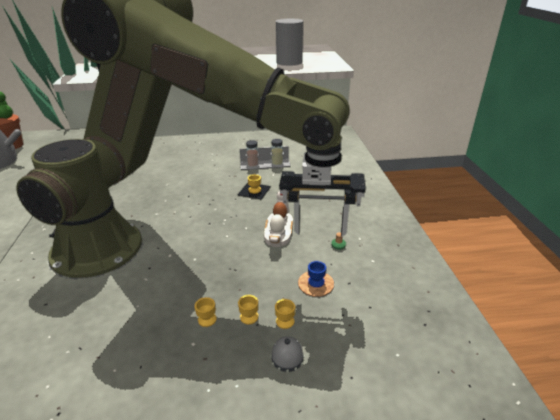

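The blue cup stands upright on the cork at (316,274), and both eggs are still in the hen at (280,211) and (278,225). Now the brown egg.

Call:
servo_tool(
  motion=[
    [[-0.02,0.09,0,0,0,0,0],[-0.04,0.19,0,0,0,0,0],[-0.06,0.28,0,0,0,0,0],[-0.08,0.37,0,0,0,0,0],[-0.1,0.46,0,0,0,0,0],[-0.118,0.536,0,0,0,0,0],[-0.118,0.536,0,0,0,0,0],[-0.118,0.536,0,0,0,0,0],[-0.118,0.536,0,0,0,0,0]],
  ],
  newtons=12,
)

```text
clock: 12.95
eef_pos: [531.0, 44.4, 150.6]
eef_rot: [-3.14, 0.0, 1.346]
wrist_force: [0.1, -0.3, -0.6]
finger_gap: 94.2
finger_force: 0.0
```

Call:
servo_tool(
  motion=[
    [[0,0,-0.08,0,0,0,0],[0,0,-0.15,0,0,0,0],[0,0,-0.2,0,0,0,0],[0,0,-0.22,0,0,0,0],[0,0,-0.226,0,0,0,0],[0,0,-0.226,0,0,0,0],[0,0,-0.226,0,0,0,0.2],[0,0,-0.226,0,0,0,0.45],[0,0,-0.226,0,0,0,0.45]],
  ],
)

```text
clock: 13.85
eef_pos: [531.5, 45.2, 39.2]
eef_rot: [3.14, -0.0, 1.347]
wrist_force: [-0.0, -0.0, -0.4]
finger_gap: 73.9
finger_force: 0.0
```

Call:
servo_tool(
  motion=[
    [[0,0,0,0,0,0,0.5],[0,0,0,0,0,0,0.6],[0,0,0,0,0,0,0.7],[0,0,0,0,0,0,0.7],[0,0,0,0,0,0,0.7],[0,0,0,0,0,0,0.7],[0,0,0,0,0,0,0.7],[0,0,0,0,0,0,0.7]],
  ],
)

```text
clock: 14.65
eef_pos: [530.1, 45.4, 38.3]
eef_rot: [-3.139, 0.0, 1.347]
wrist_force: [-7.2, 0.9, 5.2]
finger_gap: 42.9
finger_force: 12.0
```

Call:
servo_tool(
  motion=[
    [[0,0,0.01,0,0,0,0.7],[0,0,0.03,0,0,0,0.7],[0,0,0.07,0,0,0,0.7],[0,0,0.12,0,0,0,0.7],[0,0,0.17,0,0,0,0.7],[0,0,0.22,0,0,0,0.7],[0,0,0.22,0,0,0,0.7],[0,0,0.22,0,0,0,0.7]],
  ],
)

```text
clock: 15.45
eef_pos: [531.2, 45.2, 148.7]
eef_rot: [3.141, -0.0, 1.347]
wrist_force: [0.5, -0.5, -0.4]
finger_gap: 43.0
finger_force: 12.0
```

Run:
```python
from m import *
ims=[]
for n in('side','top'):
    c=get(n); f=c['frame']; np.savez(n+'3.npz',**c)
    t=f[110:250,210:350] if n=='side' else f[140:280,190:330]
    ims.append(cv2.resize(t,None,fx=2.8,fy=2.8,interpolation=2))
cv2.imwrite('pics/egg3.png',np.hstack(ims)[...,::-1]); print(manip.read_state()['eef_pos'],manip.read_state()['finger_gap'])
```

```text
[530.65629933  45.13145323 147.49161288] 42.92093761999728
```

View pics/egg3.png

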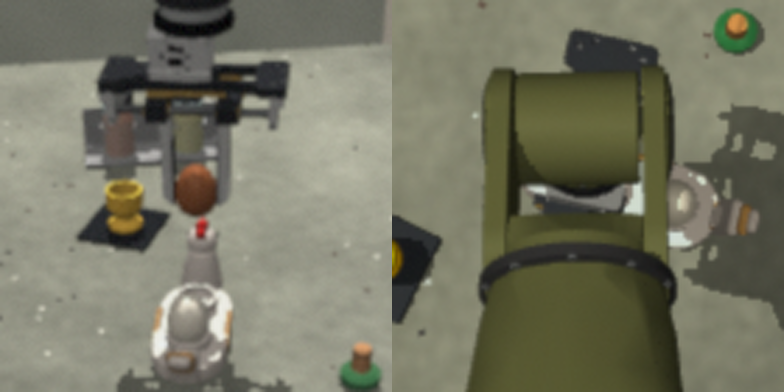

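The brown egg hangs upright between the fingers at crop (196,190). I'll check its offset from the TCP.

```bash
cat >> m.py <<'E'
def egg(c,ctr,zo,brown=True):
    """ellipsoid-like fit: centre xy of egg from range points, z origin zo known"""
    from scipy.optimize import least_squares
    P,D,o=pts(c); hsv=cv2.cvtColor(c['frame'],cv2.COLOR_RGB2HSV).astype(int)
    m=(c['range_z']>0)&(np.hypot(P[...,0]-ctr[0],P[...,1]-ctr[1])<30)&(abs(P[...,2]-zo)<33)
    m&=((hsv[...,0]<14)&(hsv[...,1]>120)) if brown else (P[...,2]>zo-8)
    p=P[m]
    def res(s):
        q=p-s; b=np.where(q[:,2]>0,31,25); return (np.sqrt((q[:,0]**2+q[:,1]**2)/22**2+(q[:,2]/b)**2)-1)*22
    s=least_squares(res,[ctr[0],ctr[1],zo],loss='soft_l1'); return s.x.round(1),len(p),np.sqrt(s.cost*2/len(p)).round(2)
E
python3 - <<'E'
from m import *
for n,ctr,z in(('side0',(531,45),48),('top0',(531,45),48),('side3',(531,45),157)):
    c={k:(v if v.ndim else v.item()) for k,v in np.load(n+'.npz').items()}; print(n,egg(c,ctr,z))
for n in('side0','top0'):
    c={k:(v if v.ndim else v.item()) for k,v in np.load(n+'.npz').items()}; print(n,egg(c,(515,-21),48,False))
E
```

```text
side0 (array([531.9,  44.4,  44.7]), 126, np.float64(1.08))
top0 (array([530.9,  46.8,  47.3]), 195, np.float64(0.99))
side3 (array([533.4,  44.4, 155.5]), 186, np.float64(1.2))
side0 (array([516.2, -21.2,  45.4]), 195, np.float64(1.1))
top0 (array([514.9, -19.7,  46.7]), 224, np.float64(0.99))
```

Call:
servo_tool(
  motion=[
    [[0.01,-0.04,0,0,0,0,0.7],[0.025,-0.11,0,0,0,0,0.7],[0.04,-0.19,0,0,0,0,0.7],[0.06,-0.28,0,0,0,0,0.7],[0.08,-0.37,0,0,0,0,0.7],[0.1,-0.45,0,0,0,0,0.7],[0.112,-0.51,0,0,0,0,0.7],[0.119,-0.535,0,0,0,0,0.7],[0.119,-0.535,0,0,0,0,0.7],[0.119,-0.535,0,0,0,0,0.7]],
  ],
)

```text
clock: 16.55
eef_pos: [590.4, -221.1, 147.8]
eef_rot: [-3.14, -0.0, 1.348]
wrist_force: [0.3, 0.7, -1.3]
finger_gap: 42.2
finger_force: 12.0
```

Call:
servo_tool(
  motion=[
    [[0,0,-0.03,0,0,0,0.7],[0,0,-0.08,0,0,0,0.7],[0,0,-0.12,0,0,0,0.7],[0,0,-0.14,0,0,0,0.7],[0,0,-0.15,0,0,0,0.7],[0,0,-0.15,0,0,0,0.7],[0,0,-0.15,0,0,0,0.7]],
  ],
)

```text
clock: 17.25
eef_pos: [591.0, -222.3, 74.3]
eef_rot: [3.14, 0.0, 1.347]
wrist_force: [0.7, 0.2, 0.5]
finger_gap: 42.6
finger_force: 12.0
```

Run:
```python
from m import *
s=manip.read_state(); print(np.round(s['eef_pos'],1),np.round(s['wrist_force'],1))
c=get('side'); P,D,o=pts(c); ok=c['range_z']>0
print(egg(c,s['eef_pos'][:2],s['eef_pos'][2]+9))
for m,ct,_ in blobs(c,masks(c)['blue'],P): print(ct,*[np.round(x,1) for x in rimfit(P,m&ok)])
cv2.imwrite('pics/place4.png',cv2.resize(c['frame'][190:330,240:400],None,fx=3.5,fy=3.5,interpolation=2)[...,::-1])
```

```text
[ 591.  -222.3   74.3] [0.7 0.2 0.5]
(array([ 592.8, -222.7,   80.9]), 261, np.float64(0.95))
[316.14642857 275.53928571] [ 590.9 -224.7] 19.7 87 51.8
```

View pics/place4.png

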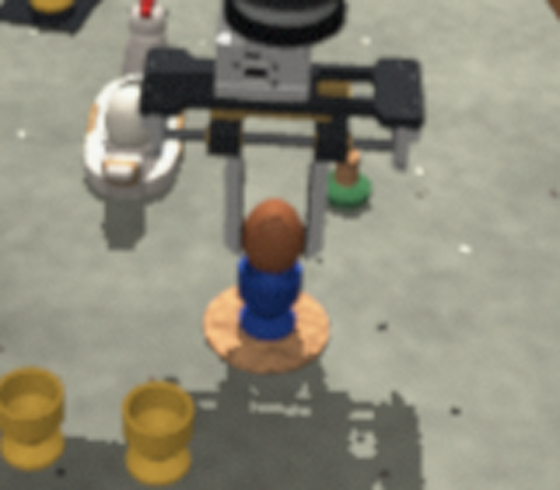

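The egg hangs centred over the blue cup (crop (272,235) over (268,285)), about 1.5 mm off. Correcting that while lowering.

Call:
servo_tool(
  motion=[
    [[-0.002,-0.002,-0.008,0,0,0,0.7],[-0.002,-0.002,-0.016,0,0,0,0.7],[-0.002,-0.002,-0.022,0,0,0,0.7],[-0.002,-0.002,-0.025,0,0,0,0.7],[-0.002,-0.002,-0.025,0,0,0,0.7],[-0.002,-0.002,-0.025,0,0,0,0.7]],
  ],
)

```text
clock: 17.9
eef_pos: [589.7, -223.3, 61.0]
eef_rot: [3.141, 0.0, 1.347]
wrist_force: [-0.1, -0.5, 1.2]
finger_gap: 42.8
finger_force: 12.0
```

Call:
servo_tool(
  motion=[
    [[0,0,-0.002,0,0,0,0.7],[0,0,-0.002,0,0,0,0.7],[0,0,-0.002,0,0,0,0.7]],
  ],
)

```text
clock: 18.2
eef_pos: [590.0, -223.3, 60.6]
eef_rot: [3.14, 0.0, 1.347]
wrist_force: [-0.1, 1.4, 5.8]
finger_gap: 42.7
finger_force: 12.0
```

Contact. Opening slowly.

Call:
servo_tool(
  motion=[
    [[0,0,0,0,0,0,0.5],[0,0,0,0,0,0,0.4],[0,0,0,0,0,0,0.2],[0,0,0,0,0,0,0],[0,0,0,0,0,0,0],[0,0,0,0,0,0,0],[0,0,0.05,0,0,0,0],[0,0,0.13,0,0,0,0],[0,0,0.19,0,0,0,0],[0,0,0.19,0,0,0,0]],
  ],
)

```text
clock: 19.2
eef_pos: [591.1, -224.0, 159.7]
eef_rot: [3.135, 0.001, 1.347]
wrist_force: [0.5, 0.5, -0.3]
finger_gap: 94.2
finger_force: 0.0
```

Run:
```python
from m import *
s=manip.read_state(); print(np.round(s['eef_pos'],1),s['finger_gap'])
c=get('side'); P,D,o=pts(c); ok=c['range_z']>0
print(egg(c,(590,-223),70)); print(egg(c,(515,-21),48,False))
for m,ct,_ in blobs(c,masks(c)['blue'],P): print(ct,*[np.round(x,1) for x in rimfit(P,m&ok)])
cv2.imwrite('pics/place5.png',cv2.resize(c['frame'][160:330,230:400],None,fx=3,fy=3,interpolation=2)[...,::-1])
```

```text
[ 591.1 -224.   159.7] 94.2021924727102
(array([ 591.9, -221.2,   66.6]), 250, np.float64(0.93))
(array([516.4, -21.1,  45.2]), 195, np.float64(1.15))
[316.05116279 277.85581395] [ 590.9 -226.3] 18.5 67 51.0
```

View pics/place5.png

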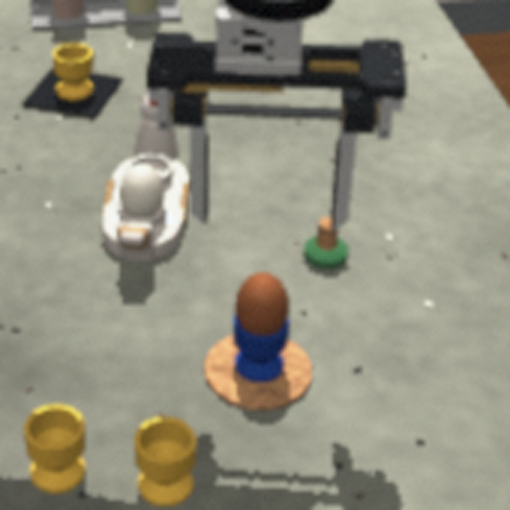

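The brown egg stands upright in the blue cup (crop (262,303)), and the white egg is at crop (145,190). Next, the white egg.

Call:
servo_tool(
  motion=[
    [[-0.03,0.08,0,0,0,0,0],[-0.06,0.17,0,0,0,0,0],[-0.09,0.25,0,0,0,0,0],[-0.12,0.33,0,0,0,0,0],[-0.149,0.405,0,0,0,0,0],[-0.149,0.405,0,0,0,0,0],[-0.149,0.405,0,0,0,0,0],[-0.149,0.405,0,0,0,0,0]],
  ],
)

```text
clock: 20.05
eef_pos: [515.2, -21.5, 154.3]
eef_rot: [-3.141, 0.0, 1.347]
wrist_force: [0.3, -0.5, 0.2]
finger_gap: 94.2
finger_force: 0.0
```

Call:
servo_tool(
  motion=[
    [[0,0,-0.08,0,0,0,0],[0,0,-0.15,0,0,0,0],[0,0,-0.2,0,0,0,0],[0,0,-0.215,0,0,0,0],[0,0,-0.22,0,0,0,0],[0,0,-0.22,0,0,0,0],[0,0,-0.22,0,0,0,0]],
  ],
)

```text
clock: 20.75
eef_pos: [515.8, -21.1, 46.1]
eef_rot: [3.14, -0.0, 1.347]
wrist_force: [-0.2, -1.0, 0.1]
finger_gap: 93.7
finger_force: 0.0
```

Call:
servo_tool(
  motion=[
    [[0,0,-0.01,0,0,0,0.1],[0,0,-0.014,0,0,0,0.4],[0,0,-0.014,0,0,0,0.5],[0,0,-0.014,0,0,0,0.6],[0,0,-0.014,0,0,0,0.7],[0,0,-0.014,0,0,0,0.7],[0,0,-0.014,0,0,0,0.7],[0,0,-0.014,0,0,0,0.7],[0,0,-0.014,0,0,0,0.7],[0,0,-0.014,0,0,0,0.7]],
  ],
)

```text
clock: 21.75
eef_pos: [514.6, -20.7, 37.9]
eef_rot: [-3.14, 0.0, 1.347]
wrist_force: [-5.8, 1.3, 3.7]
finger_gap: 43.1
finger_force: 12.0
```

Call:
servo_tool(
  motion=[
    [[0,0,0.01,0,0,0,0.7],[0,0,0.03,0,0,0,0.7],[0,0,0.07,0,0,0,0.7],[0,0,0.12,0,0,0,0.7],[0,0,0.17,0,0,0,0.7],[0,0,0.22,0,0,0,0.7],[0,0,0.24,0,0,0,0.7],[0,0,0.24,0,0,0,0.7]],
  ],
)

```text
clock: 22.55
eef_pos: [515.7, -20.9, 159.4]
eef_rot: [3.139, -0.0, 1.347]
wrist_force: [0.3, -0.3, -0.5]
finger_gap: 43.0
finger_force: 12.0
```

Call:
servo_tool(
  motion=[
    [[-0.008,0.04,0,0,0,0,0.7],[-0.02,0.11,0,0,0,0,0.7],[-0.035,0.19,0,0,0,0,0.7],[-0.05,0.28,0,0,0,0,0.7],[-0.067,0.37,0,0,0,0,0.7],[-0.083,0.46,0,0,0,0,0.7],[-0.093,0.52,0,0,0,0,0.7],[-0.098,0.544,0,0,0,0,0.7],[-0.098,0.544,0,0,0,0,0.7],[-0.098,0.544,0,0,0,0,0.7]],
  ],
)

```text
clock: 23.55
eef_pos: [466.2, 250.2, 157.3]
eef_rot: [-3.141, 0.001, 1.347]
wrist_force: [-0.1, -1.1, -1.1]
finger_gap: 42.8
finger_force: 12.0
```

Call:
servo_tool(
  motion=[
    [[0,0,-0.03,0,0,0,0.7],[0,0,-0.08,0,0,0,0.7],[0,0,-0.12,0,0,0,0.7],[0,0,-0.15,0,0,0,0.7],[0,0,-0.166,0,0,0,0.7],[0,0,-0.166,0,0,0,0.7],[0,0,-0.166,0,0,0,0.7]],
  ],
)

```text
clock: 24.25
eef_pos: [466.6, 250.8, 75.6]
eef_rot: [3.141, -0.0, 1.346]
wrist_force: [-0.6, 0.4, 0.1]
finger_gap: 42.6
finger_force: 12.0
```

```bash
cat >> m.py <<'E'
def eggw(c,ctr,zo):
    from scipy.optimize import least_squares
    P,D,o=pts(c); hsv=cv2.cvtColor(c['frame'],cv2.COLOR_RGB2HSV).astype(int)
    yel=masks(c)['yellow']; R=np.zeros(yel.shape,bool)
    m=(c['range_z']>0)&(np.hypot(P[...,0]-ctr[0],P[...,1]-ctr[1])<23)&(abs(P[...,2]-zo)<33)&(P[...,2]>zo-12)&~yel
    m&=abs((P[...,0]-ctr[0]-1))<17   # keep clear of finger pads
    p=P[m]
    def res(s):
        q=p-s; b=np.where(q[:,2]>0,31,25); return (np.sqrt((q[:,0]**2+q[:,1]**2)/22**2+(q[:,2]/b)**2)-1)*22
    s=least_squares(res,[ctr[0],ctr[1],zo],loss='soft_l1'); return s.x.round(1),len(p),np.sqrt(s.cost*2/len(p)).round(2)
E
python3 - <<'E'
from m import *
s=manip.read_state(); print(np.round(s['eef_pos'],1),np.round(s['wrist_force'],1))
c=get('side'); P,D,o=pts(c); ok=c['range_z']>0
print(eggw(c,s['eef_pos'][:2],s['eef_pos'][2]+9))
for m,ct,_ in blobs(c,masks(c)['yellow'],P,40): print(ct,*[np.round(x,1) for x in rimfit(P,m&ok)])
cv2.imwrite('pics/place6.png',cv2.resize(c['frame'][90:230,190:330],None,fx=3.5,fy=3.5,interpolation=2)[...,::-1])
E
```

```text
[466.6 250.8  75.6] [-0.6  0.4  0.1]
(array([469.8, 250.9,  83.2]), 111, np.float64(1.27))
[254.03680982 184.42944785] [467.6 248.1] 19.8 46 49.0
[248.09865471 308.90134529] [ 418.5 -313. ] 20.3 100 46.7
[205.46840959 311.19389978] [ 322.5 -308.3] 20.3 110 46.7
[284.49555556 313.00444444] [ 497.8 -336.3] 20.3 104 47.2
```

View pics/place6.png

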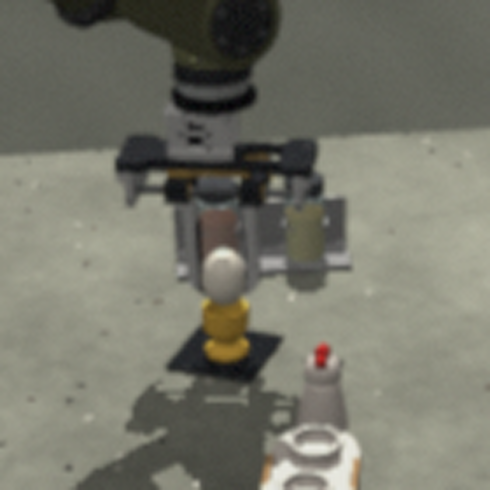

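The white egg hangs upright over the yellow cup (crop (223,275) over (226,317)) and is aligned. Lowering.

Call:
servo_tool(
  motion=[
    [[0,0,-0.008,0,0,0,0.7],[0,0,-0.016,0,0,0,0.7],[0,0,-0.023,0,0,0,0.7],[0,0,-0.027,0,0,0,0.7],[0,0,-0.029,0,0,0,0.7],[0,0,-0.029,0,0,0,0.7],[0,0,-0.029,0,0,0,0.7]],
  ],
)

```text
clock: 25.0
eef_pos: [466.2, 251.3, 60.6]
eef_rot: [3.141, -0.0, 1.347]
wrist_force: [0.1, -0.0, 0.3]
finger_gap: 42.7
finger_force: 12.0
```

Call:
servo_tool(
  motion=[
    [[0,0,-0.002,0,0,0,0.7],[0,0,-0.002,0,0,0,0.7],[0,0,-0.002,0,0,0,0.7]],
  ],
)

```text
clock: 25.3
eef_pos: [466.4, 251.5, 60.0]
eef_rot: [3.141, -0.001, 1.347]
wrist_force: [-0.3, 1.3, 5.9]
finger_gap: 42.8
finger_force: 12.0
```

Call:
servo_tool(
  motion=[
    [[0,0,0,0,0,0,0.5],[0,0,0,0,0,0,0.4],[0,0,0,0,0,0,0.2],[0,0,0,0,0,0,0],[0,0,0,0,0,0,0],[0,0,0,0,0,0,0],[0,0,0.05,0,0,0,0],[0,0,0.13,0,0,0,0],[0,0,0.22,0,0,0,0],[0,0,0.28,0,0,0,0]],
  ],
)

```text
clock: 26.3
eef_pos: [466.5, 251.3, 202.5]
eef_rot: [3.139, -0.002, 1.347]
wrist_force: [-0.7, -0.5, -0.3]
finger_gap: 93.9
finger_force: 0.0
```

Call:
servo_tool(
  motion=[
    [[0.02,-0.06,0.02,0,0,0,0],[0.03,-0.15,0.02,0,0,0,0],[0.03,-0.24,0.02,0,0,0,0],[0.03,-0.33,0.02,0,0,0,0],[0.03,-0.42,0.02,0,0,0,0],[0.03,-0.45,0.02,0,0,0,0],[0.03,-0.45,0.02,0,0,0,0],[0.03,-0.45,0.02,0,0,0,0]],
  ],
)

```text
clock: 27.1
eef_pos: [481.1, 26.5, 209.5]
eef_rot: [-3.142, -0.0, 1.347]
wrist_force: [-0.3, 0.6, 1.0]
finger_gap: 94.3
finger_force: 0.0
```

Run:
```python
from m import *
t=get('top'); c=get('side'); P,D,o=pts(t); ok=t['range_z']>0
print(egg(c,(590,-223),70),egg(t,(590,-223),70),eggw(c,(466.5,251),70),eggw(t,(466.5,251),70))
f=np.hstack([cv2.resize(c['frame'][140:340,200:400],(400,400),interpolation=2),cv2.resize(t['frame'][140:290,150:410],(400,231),interpolation=2)[:231].copy() if 0 else cv2.copyMakeBorder(cv2.resize(t['frame'][140:290,150:410],(400,231),interpolation=2),0,169,0,0,0)])
cv2.imwrite('pics/end.png',f[...,::-1])
```

```text
(array([ 591.8, -221.3,   66.7]), 252, np.float64(1.0)) (array([ 591.1, -219.7,   68.4]), 211, np.float64(0.98)) (array([467.9, 252.1,  66.7]), 121, np.float64(1.43)) (array([467. , 254.4,  68.9]), 221, np.float64(1.03))
```

View pics/end.png

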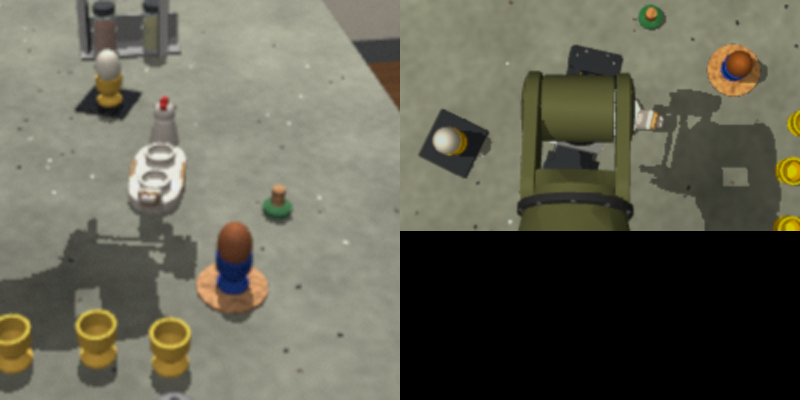

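Both eggs stand upright in their cups on the coasters: brown on cork at (235,245), white on slate at (108,67). The gripper is open and clear, so I am handing in.

```bash
python3 -c "
from cell import manip
print(manip.sign_off())"
```

```text
the job is handed in; nothing more can be done
None
```

The job is handed in: in the last pictures the blue cup with the brown egg stood on the cork coaster and the yellow cup with the white egg on the slate, both eggs upright and the gripper open and clear; the sign-off returned no verdict.

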